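# Bring out the bobbin tray

### The arm

A 6-joint arm with a two-finger parallel gripper is mounted at the origin on a cart in front of the work surface, level with it; the furniture and walls round the work are solid. World frame = base frame: x ahead of the robot, y to its left, z up, the work surface at z = 0. Lengths are in m, angles in rad, forces in N, time in s.
With the tool pointing down it reaches from about 0.25 to 0.725 m from the base axis. Payload 4 kg.
Tool frame: the origin (TCP) lies at the very end of the fingers, on their centre line; the grasp point (between the pads) lies robot.grasp_offset behind it (robot.grasp_offset is the distance from the TCP to the grasp point, in m); z points along the fingers, y is the direction in which the jaws open and shut (so a half turn about z gives the same grasp; the last joint's range is limited). The gripper opens to 85 mm and grips with 20 to 120 N. Pads are 22 mm wide; open, the fingers measure 114 mm over their backs; the gripper's body (76 mm by 85 mm) begins 54 mm behind the grasp point. The pads swing forward as they close: fully open they stand 13 mm farther back than shut.
Start: joints at [1.262, 0.241, 0.005, 1.335, 0, 1.571], TCP at [0.152, 0.476, 0.231] pointing down, gripper open.
Joint ranges: [-2.72, 2.72], [-1.05, 1.87], [-1.09, 1.28], [-1.99, 2.15], [-1.42, 1.44], [-3.14, 3.14]. Speed limits (rad/s): [2.79, 2.79, 3.14, 3.14, 3.14, 3.14].

### API

Orientations are given as a 3x3 rotation matrix whose columns are the frame's x, y, z axes.
In Python, from plant import observe, cams, workorder, nets, robot gives the robot as it stands.
- The arm moves only by the shell command python3 -m creep 'ROWS' [OPENING]. ROWS is JSON, a list of rows, each a list of 2 entries, a list of its own where there are three numbers: the shift along the tool's x, y, z as a fraction of full scale, then the turn, a rotation vector about the tool's x, y, z as a fraction of full scale. In form: [[[dx, dy, dz], [rx, ry, rz]], ...]. A call has 1 to 5 rows; each row is the pose to reach, as a shift and turn from the pose commanded when the call began, along the tool's axes at that moment; what a row does not reach only later rows make up. Full scale, the value 1, is 0.1 m for a shift and pi/2 rad for a turn. A row lasts 1/12 s, in which the tool goes at most 41.7 mm and 7.16 degrees, less where a joint would pass 70% of its speed; a pose out of reach is approached as far as the arm can. A call with a number of a shift or a turn outside -1 to 1 is refused whole. A call with a gripper value outside its range is refused whole. OPENING is the opening, from 0 (shut) to 1 (fully open), set as the call begins (- or left out, the last holds). The fingers move at their own pace and stop on an object; the grip force is fixed at half the most. Time passes only in rows, so rows that repeat a pose let the fingers close. It gives the time, the measured TCP pose, the force and the opening at its end, in the units of the state.
- observe(): the state, without advancing time (a new reading comes with each control period).
- cams.camera(name): name is "scene" or "top" or "wrist"; returns a dict with "pixels" (384x512x3 uint8, blue, green, red), "intrinsics" (3x3 intrinsics, pixels), "k1" (the pictures are not rectified: a ray, as slopes to the right and down, at radius r is drawn at 1 + k1 r^2 times it, then the intrinsics apply), "cam_to_world" (4x4, takes a point from camera to world coordinates); the wrist camera has in their place "hand_eye" (4x4, takes a point from camera to tool coordinates, whose origin is the TCP and whose axes are the flange's). Camera axes: x right, y down, z forward; pixel columns grow to the right and rows downward; lengths in m; the calibration is good to about 2 mm. A picture is of the moment at which its call begins: read the wrist's pose just before it. There is no depth.
- workorder.hand_in(): hands the job in, once; it reports no verdict.
Trained networks look in a picture, given as the dict that the camera call returned (one of the last four; its "shot" number tells which), for a name from the list of things; names that differ only in an ending like _2 or _b are one class to them, and where a whole thing is asked for, a point or a joint stands for the part that bears it (a point fixed in the world has none). Each returns a list of dicts, best first, with "conf" (0 to 1); they miss things now and then, are a little off and sometimes report something else, mostly with a low value. They report only what shows in the picture. A call takes as long as a camera call. They do not tell look-alikes from the thing itself.
- nets.recognise(picture, name): "point" ([x, y, z] in m, in world coordinates, good to about 4 mm: the middle of the surface that is visible of it).
- nets.regions_of(picture, name): "pixels" (384x512 bool, what is visible of it).
The state is a dict: "time_s": time; "joints": joint angles; "joint_velocities": joint speeds; "joint_efforts": joint torques, N m; "tcp_pos": TCP position; "eef_rot": TCP orientation; "force": force on the tool from outside, world axes, zero at the start; "moment": the same for the moment, N m; "opening": finger opening in m.
Only numpy, scipy, OpenCV 4.12 (cv2) and the standard library are available. Lean on these libraries where they do the work, as an engineer would, in place of code of your own. Each camera call takes 0.05 s, during which the arm holds its last target. There are 200 camera calls.

### The job

The upper tray of the small two-tier tray unit was left pulled out, and a round pin tin stands where the lower tray has to come out. Push the upper tray fully home and push the tin along the table to where the lower tray cannot meet it, standing upright; then, with a fingertip hooked behind the lower tray's front wall, draw that tray out to its stop so that the bobbins can be reached. Pick nothing up, do not pinch the front wall, and leave the bobbins and buckles in their trays and the other things where they are.

Things in the scene. Friction and masses are not known exactly. Their poses are not given: they have to be found in the camera images.
- tray_unit: fixed grey steel frame of the two-tier tray unit, 150 wide (y), 120 deep (x from 0 to +120), 68 high. Origin: on the table at the middle of the frame's front edge. +x points to the back of the unit, so the trays (white plastic, 136 wide) come out along its -x. Its top begins 35 behind the front edge. A base plate 5 high reaches 50 in front of that edge, below the lower tray
- upper_tray (a joint): how far the upper tray is out: 0 fully home, 0.095 at its stop. It starts 0.055 to 0.085 out and then covers the lower tray's finger bay. About 2 N of friction and 12 N s/m of damping; it stays where it is left
- lower_tray (a joint): how far the lower tray is out: 0 home (its start), 0.090 at its stop; friction and damping as the upper. At home its front wall stands 56 to 62 in front of the frame; behind the wall is an empty finger bay, floor 10.5 above the table, 127 wide, of which the 56 in front of the frame are open from above once the upper tray is home. The bobbins lie farther back, behind a partition
- upper_face (a point): middle of the outer face of the upper tray's front wall, moves with that tray; the wall is 136 wide, 24 high, from 39 to 63 above the table, this point 51 above it. Axes as the unit's. When home, this face is 2 in front of the frame
- lower_lip_edge (a point): middle of the top edge of the lower tray's front wall on its inner side, the side to hook (collider lower_tray_c1; the outer side is lower_tray_c0), 32 above the table; moves with that tray. The wall is 6 thick (the outer face is 6 in front of this point), 136 wide, and stands 21.5 above the bay's floor. Axes as the unit's
- tin_mid (a point): centre of the round pin tin with red lid, diameter 67, height 31, about 70 g, loose on the table close in front of the lower tray; this point is half-way up
- bobbin_1_mid (a point): centre of a sewing-machine bobbin, diameter 21, 11 high, lying flat and loose in the lower tray behind the partition, left lane
- bobbin_2_mid (a point): same, middle lane
- bobbin_3_mid (a point): same, right lane
- buckle_1_mid (a point): centre of a side-release buckle 62 x 43 x 11, loose in the upper tray, left half
- buckle_2_mid (a point): same, right half
- marker_mid (a point): bystander: marker pen 137 long, 20 thick, lying across the back of the unit's top
- measure_mid (a point): bystander: yellow tape measure case 69 x 68 x 31, on the table left of the unit's frame
- needles_mid (a point): bystander: needle box 39 x 56 x 24, on the table right of the unit's frame
- shears_mid (a point): bystander: shears 254 x 108 x 14 lying on the table to the right
- roll_mid (a point): bystander: roll of webbing 72 across, 26 high, on the table at the far left
- ripper_mid (a point): bystander: seam ripper 128 long, on the table at the far right
- pin_tin: the same pin tin; origin at the middle of its underside
Things that resemble listed ones, but are neither listed nor needed, are in the scene too. Of the things that look like the tray_unit, the larger one is meant. Leave any purple look-alike of the pin_tin alone.

How it is judged:
By the outcome, as a careful person would: the job done as asked, in the order asked, and still so for the second after the job is handed in, with the robot touching nothing.
It also fails if it takes over 58 s, if anything falls off the work surface, if the arm or the gripper's body presses on something with over 40 N, if the wrist force passes 120 N, or if a joint passes its speed limit or range.

## Working session

There is one attempt and no reset: what is moved stays moved. The work goes in short steps, Python scripts to look and compute and a shell command to move; the robot and the scene stay as the last step left them, time stands still between calls to the robot, and variables do not carry over. Pictures are saved under pics/ and viewed, about 8 in all and at most 12, crops included, and the job is handed in when it is done.

```bash
mkdir -p pics; cat > h.py <<'E'
import numpy as np, cv2
from plant import observe, cams, workorder, nets, robot
def shot(n,f=None):
    c=cams.camera(n)
    if f: cv2.imwrite('pics/'+f,c['pixels'])
    return c
def ray(c,u,v,z):
    K=np.array(c['intrinsics']);d=np.array([c['k1'],0,0,0],float)
    p=cv2.undistortPoints(np.array([[[u,v]]],float),K,d)[0,0]
    T=np.array(c['cam_to_world']);w=T[:3,:3]@[p[0],p[1],1];o=T[:3,3]
    return o+w*(z-o[2])/w[2]
def proj(c,P):
    T=np.linalg.inv(np.array(c['cam_to_world']));q=T[:3,:3]@np.array(P)+T[:3,3]
    return cv2.projectPoints(q.reshape(1,3),np.zeros(3),np.zeros(3),np.array(c['intrinsics']),np.array([c['k1'],0,0,0],float))[0].ravel()
E
python3 - <<'E'
from h import *
a=shot('top','top1.png');b=shot('scene','scene1.png')
cv2.imwrite('pics/both1.png',np.vstack([a['pixels'],b['pixels']])[:, :])
for n in ['tray_unit','upper_face','lower_lip_edge','pin_tin','marker_mid','measure_mid','needles_mid','shears_mid','roll_mid','ripper_mid','bobbin_1_mid','buckle_1_mid']:
    for nm,c in(('top',a),('scene',b)):
        print(n,nm,[(np.round(r['point'],3).tolist(),round(r['conf'],2)) for r in nets.recognise(c,n)[:4]])
s=observe();print(s['time_s'],s['tcp_pos'],s['eef_rot'],robot.grasp_offset)
E
```

```text
tray_unit top [([0.612, 0.23, 0.045], 0.94), ([0.605, -0.057, 0.065], 0.61)]
tray_unit scene [([0.581, -0.089, 0.046], 0.88), ([0.604, 0.228, 0.026], 0.84), ([0.652, -0.052, 0.078], 0.39)]
upper_face top [([0.551, -0.049, 0.043], 0.66), ([0.602, 0.235, 0.022], 0.63), ([0.45, -0.084, 0.028], 0.18)]
upper_face scene [([0.551, -0.048, 0.051], 0.74), ([0.598, 0.242, 0.031], 0.5)]
lower_lip_edge top [([0.564, 0.23, 0.007], 0.73)]
lower_lip_edge scene [([0.547, -0.045, 0.05], 0.62), ([0.508, -0.086, 0.019], 0.57), ([0.571, 0.23, 0.01], 0.44), ([0.444, -0.403, 0.01], 0.36)]
pin_tin top [([0.604, -0.058, 0.068], 0.58), ([0.451, -0.083, 0.029], 0.55), ([0.398, 0.086, 0.032], 0.5), ([0.436, -0.514, 0.01], 0.49)]
pin_tin scene [([0.435, -0.089, 0.027], 0.7), ([0.391, 0.073, 0.03], 0.56)]
marker_mid top [([0.655, -0.048, 0.079], 0.67), ([0.457, 0.452, 0.028], 0.66), ([0.446, -0.082, 0.033], 0.29)]
marker_mid scene []
measure_mid top [([0.613, 0.072, 0.03], 0.61)]
measure_mid scene [([0.548, -0.043, 0.048], 0.29)]
needles_mid top []
needles_mid scene [([0.596, -0.188, 0.023], 0.51)]
shears_mid top [([0.456, -0.398, 0.012], 0.6), ([0.437, -0.506, 0.01], 0.43)]
shears_mid scene [([0.448, -0.401, 0.007], 0.87)]
roll_mid top [([0.455, 0.451, 0.025], 0.71), ([0.608, -0.179, 0.023], 0.39)]
roll_mid scene [([0.444, 0.44, 0.021], 0.6)]
ripper_mid top [([0.434, -0.512, 0.012], 0.52)]
ripper_mid scene []
bobbin_1_mid top []
bobbin_1_mid scene [([0.552, -0.085, 0.052], 0.29)]
buckle_1_mid top [([0.556, -0.021, 0.051], 0.74), ([0.549, -0.049, 0.041], 0.35)]
buckle_1_mid scene [([0.552, -0.028, 0.055], 0.63), ([0.552, -0.048, 0.053], 0.2)]
1.3 [0.15196572 0.47637309 0.2313122 ] [[-9.52710272e-01  3.03880135e-01  3.35038669e-05]
 [ 3.03880137e-01  9.52710272e-01  3.32934995e-05]
 [-2.18022449e-05  4.19002186e-05 -9.99999999e-01]] 0.0187
```

View pics/top1.png

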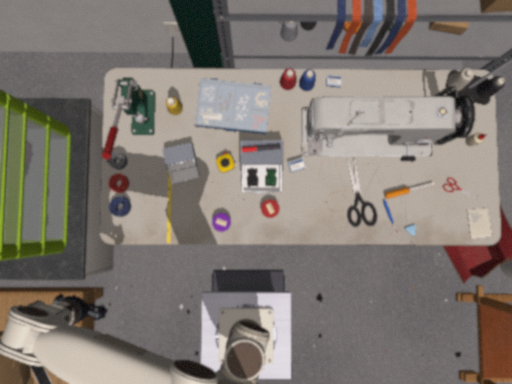

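View pics/scene1.png

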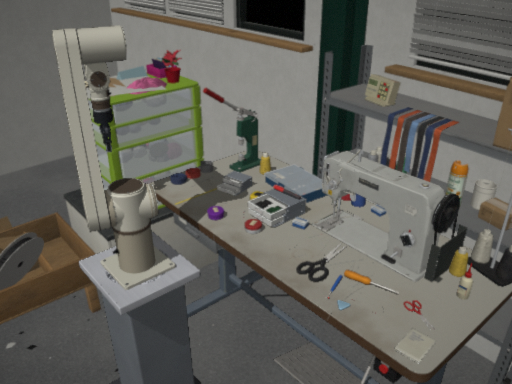

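The top view shows the unit at about (262,165) with the upper tray's front at row 191. The red tin is at (270,207), the purple look-alike at (221,220) and the smaller look-alike unit at (182,160). I'll enlarge it to get the unit's yaw.

```bash
python3 - <<'E'
from h import *
a=shot('top')
p=a['pixels'][125:235,190:320]
cv2.imwrite('pics/crop1.png',cv2.resize(p,None,fx=6,fy=5.4545,interpolation=cv2.INTER_CUBIC)) 
for z in (0,.031,.063,.068):
  print(z,ray(a,262,190,z),ray(a,270,207,z))
print(a['intrinsics'],a['k1'],a['cam_to_world'])
print(shot('wrist')['hand_eye'])
E
```

```text
0 [ 0.51633041 -0.0580286   0.        ] [ 0.45449107 -0.08714617  0.        ]
0.031 [ 0.51385171 -0.05740067  0.031     ] [ 0.45314256 -0.08598608  0.031     ]
0.063 [ 0.51129305 -0.05675249  0.063     ] [ 0.45175054 -0.08478857  0.063     ]
0.068 [ 0.51089325 -0.05665121  0.068     ] [ 0.45153304 -0.08460146  0.068     ]
[[467.28058187   0.         256.34155778]
 [  0.         467.28058187 186.90194502]
 [  0.           0.           1.        ]] 0.010558457269285192 [[ 0.0021285  -0.99626912  0.08627457  0.38070547]
 [-0.99996349 -0.0028345  -0.00806146 -0.02367086]
 [ 0.00827593 -0.08625426 -0.99623878  1.69619891]
 [ 0.          0.          0.          1.        ]]
[[-7.74507517e-05 -9.49956928e-01 -3.12380905e-01  8.10781833e-02]
 [ 9.99999007e-01 -5.13073979e-04  1.31233215e-03  5.22293683e-05]
 [-1.40693354e-03 -3.12380493e-01  9.49956024e-01 -1.42263587e-01]
 [ 0.00000000e+00  0.00000000e+00  0.00000000e+00  1.00000000e+00]]
```

View pics/crop1.png

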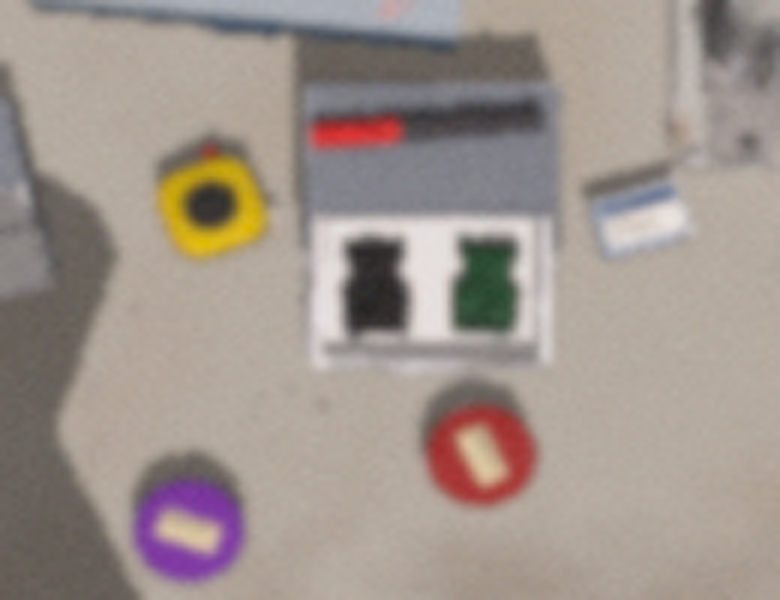

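The crop shows the tray front along crop row 365, the frame top's front edge at about row 214, the tin at (482,455), and the two buckles. The yaw is near zero. I'll move over the unit for a wrist view.

```bash
python3 - <<'E'
from h import *
a=shot('top')
f=lambda u,v,z:np.round(ray(a,(u+.5)/6-.5+190,(v+.5)/5.4545-.5+125,z),4)
for n,u,v,z in[('tray L',312,366,.063),('tray R',551,363,.063),('rear L',304,83,.068),('rear R',558,80,.068),('top front L',310,217,.068),('tf R',556,214,.068),('tin',482,455,.031),('tinL',427,455,.031),('tinR',537,455,.031)]: print(n,f(u,v,z))
E
python3 -m creep '[[[-0.98,-0.79,0],[0,0,0]],[[-0.98,-0.79,0],[0,0,0]],[[-0.98,-0.79,0],[0,0,0]],[[-0.98,-0.79,0],[0,0,0]]]' 0
python3 -m creep '[[[-0.98,-0.79,0],[0,0,0]],[[-0.98,-0.79,0],[0,0,0]],[[-0.98,-0.79,0],[0,0,0]],[[-0.98,-0.79,0],[0,0,0]]]'
python3 -m creep '[[[-0.98,-0.79,0],[0,0,0]],[[-0.98,-0.79,0],[0,0,0]],[[-0.98,-0.79,0],[0,0,0]],[[-0.98,-0.79,0],[0,0,0]]]'
python3 -m creep '[[[-0.98,-0.79,0],[0,0,0.1]],[[-0.98,-0.79,0],[0,0,0.2]],[[-0.98,-0.79,0],[0,0,0.3]],[[-0.98,-0.79,0],[0,0,0.3]]]'
```

```text
tray L [0.5051 0.0148 0.063 ]
tray R [ 0.5075 -0.1249  0.063 ]
rear L [0.6883 0.0203 0.068 ]
rear R [ 0.6908 -0.1291  0.068 ]
top front L [0.6009 0.0163 0.068 ]
tf R [ 0.6034 -0.1277  0.068 ]
tin [ 0.4495 -0.0857  0.031 ]
tinL [ 0.4495 -0.053   0.031 ]
tinR [ 0.4496 -0.1184  0.031 ]
time_s: 1.78
tcp_pos: [0.2236, 0.3661, 0.2313]
eef_rot: [[-0.951, 0.31, 0.001], [0.31, 0.951, -0.004], [-0.002, -0.003, -1.0]]
force: [-0.2, -1.2, -0.3]
opening: 0.0386
time_s: 2.12
tcp_pos: [0.2935, 0.2612, 0.2315]
eef_rot: [[-0.95, 0.313, 0.002], [0.313, 0.95, -0.002], [-0.002, -0.002, -1.0]]
force: [-0.7, 0.1, 0.0]
opening: 0.0002
time_s: 2.45
tcp_pos: [0.3633, 0.1565, 0.2316]
eef_rot: [[-0.95, 0.313, 0.002], [0.313, 0.95, -0.002], [-0.003, -0.001, -1.0]]
force: [0.3, 0.4, -0.8]
opening: 0.0003
time_s: 2.78
tcp_pos: [0.4329, 0.052, 0.2314]
eef_rot: [[-0.702, 0.713, 0.003], [0.713, 0.702, -0.002], [-0.004, 0.001, -1.0]]
force: [0.0, 0.5, -0.3]
opening: 0.0
```

```bash

python3 -m creep '[[[-0.5,-0.1,0],[0,0,0.08]],[[-0.9,-0.2,0],[0,0,0.16]],[[-0.9,-0.2,0],[0,0,0.24]],[[-0.9,-0.2,0],[0,0,0.24]]]'
python3 -m creep '[[[0,0,0],[0,0,0.08]],[[0,0,0],[0,0,0.16]],[[0,0,0],[0,0,0.24]],[[0,0,0],[0,0,0.24]],[[0,0,0],[0,0,0.24]]]'
python3 - <<'E'
from h import *
s=observe();c=shot('wrist','w1.png')
T=np.eye(4);T[:3,:3]=s['eef_rot'];T[:3,3]=s['tcp_pos'];c['cam_to_world']=T@np.array(c['hand_eye'])
np.savez('w1.npz',**{k:np.array(c[k]) for k in('intrinsics','k1','cam_to_world')})
for n in ['upper_face','tin_mid','lower_lip_edge']:
    print(n,[(np.round(r['point'],3).tolist(),round(r['conf'],2)) for r in nets.recognise(c,n)[:4]])
E
```

```text
time_s: 3.12
tcp_pos: [0.4808, -0.0227, 0.2309]
eef_rot: [[-0.396, 0.918, 0.0], [0.918, 0.396, -0.0], [-0.0, 0.0, -1.0]]
force: [0.2, 1.1, -0.4]
opening: 0.0
time_s: 3.53
tcp_pos: [0.4789, -0.02, 0.2313]
eef_rot: [[-0.043, 0.999, -0.0], [0.999, 0.043, 0.0], [0.0, -0.0, -1.0]]
force: [0.7, -0.3, 0.6]
opening: -0.0003
upper_face [([0.554, -0.055, 0.044], 0.75)]
tin_mid [([0.449, -0.085, 0.03], 0.64), ([0.399, 0.092, 0.035], 0.59)]
lower_lip_edge [([0.534, 0.017, 0.03], 0.63)]
```

View pics/w1.png

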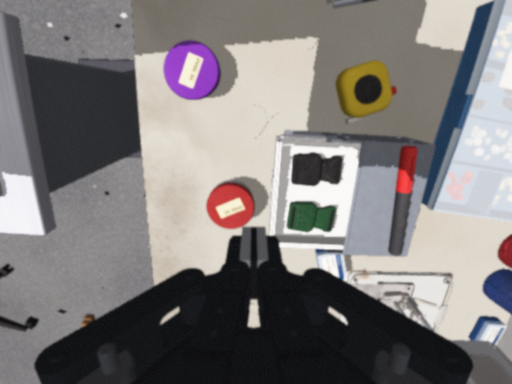

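The wrist view shows the upper tray's front corners at about (277,137) and (272,245), the frame top's front edge from (358,141) to (346,250), and the red tin at (231,205).

```bash
python3 - <<'E'
from h import *
c=dict(np.load('w1.npz'));c['k1']=float(c['k1'])
for n,u,v,z in[('tray L',277,137,.063),('tray R',272,245,.063),('tf L',358,141,.068),('tf R',346,250,.068),('back L',434,145,.068),('back R',407,255,.068),('tin',231,205,.031)]: print(n,np.round(ray(c,u,v,z),4))
E
```

```text
tray L [0.5035 0.02   0.063 ]
tray R [ 0.5068 -0.12    0.063 ]
tf L [0.5956 0.0205 0.068 ]
tf R [ 0.6032 -0.1208  0.068 ]
back L [0.686  0.0205 0.068 ]
back R [ 0.6866 -0.1257  0.068 ]
tin [ 0.45  -0.079  0.031]
```

```bash

python3 -m creep '[[[-0.2,-0.1,0.4],[0,0,0.014]],[[-0.35,-0.1,0.8],[0,0,0.014]],[[-0.35,-0.1,1],[0,0,0.014]],[[-0.35,-0.1,1],[0,0,0.014]]]'
python3 -m creep '[[[0,0,0.3],[0,0,0]],[[0,0,0.6],[0,0,0]],[[0,0,0.84],[0,0,0]],[[0,0,0.84],[0,0,0]],[[0,0,0.84],[0,0,0]]]'
python3 -m creep '[[[0,0.08,0],[0,0,0]],[[0,0.16,0],[0,0,0]],[[0,0.24,0],[0,0,0]],[[0,0.32,0],[0,0,0]],[[0,0.4,0],[0,0,0]]]'
```

```text
time_s: 4.07
tcp_pos: [0.4661, -0.0568, 0.1263]
eef_rot: [[-0.015, 1.0, -0.011], [1.0, 0.015, 0.001], [0.001, -0.011, -1.0]]
force: [-1.4, 0.7, -0.4]
opening: 0.0005
time_s: 4.48
tcp_pos: [0.4705, -0.0563, 0.0478]
eef_rot: [[-0.016, 1.0, -0.001], [1.0, 0.016, 0.0], [0.0, -0.001, -1.0]]
force: [-0.7, 0.9, 0.1]
opening: 0.0001
time_s: 4.9
tcp_pos: [0.5116, -0.0562, 0.0482]
eef_rot: [[-0.015, 1.0, 0.001], [1.0, 0.015, -0.0], [-0.0, 0.001, -1.0]]
force: [-3.0, -0.1, 3.1]
opening: 0.0001
```

```bash

python3 -m creep '[[[0,0.08,0],[0,0,0]],[[0,0.16,0],[0,0,0]],[[0,0.24,0],[0,0,0]],[[0,0.3,0],[0,0,0]],[[0,0.32,0],[0,0,0]]]'
python3 -m creep '[[[0,0.02,0],[0,0,0]],[[0,0.04,0],[0,0,0]],[[0,0.06,0],[0,0,0]],[[0,0.07,0],[0,0,0]],[[0,0.07,0],[0,0,0]]]'
```

```text
time_s: 5.32
tcp_pos: [0.544, -0.0558, 0.0472]
eef_rot: [[-0.015, 1.0, 0.001], [1.0, 0.015, -0.0], [-0.0, 0.001, -1.0]]
force: [-1.8, -1.4, 1.5]
opening: -0.0001
time_s: 5.73
tcp_pos: [0.5496, -0.0556, 0.0472]
eef_rot: [[-0.015, 1.0, -0.0], [1.0, 0.015, 0.0], [0.0, -0.0, -1.0]]
force: [-1.2, -0.3, -1.4]
opening: 0.0002
```

```bash

python3 -m creep '[[[0,0.02,0],[0,0,0]],[[0,0.03,0],[0,0,0]],[[0,0.04,0],[0,0,0]],[[0,0.04,0],[0,0,0]]]'
python3 -m creep '[[[0,0.02,0],[0,0,0]],[[0,0.03,0],[0,0,0]],[[0,0.04,0],[0,0,0]],[[0,0.04,0],[0,0,0]]]'
```

```text
time_s: 6.07
tcp_pos: [0.5528, -0.0555, 0.0472]
eef_rot: [[-0.015, 1.0, -0.002], [1.0, 0.015, -0.0], [-0.0, -0.002, -1.0]]
force: [-4.9, -2.7, 1.4]
opening: -0.0001
time_s: 6.4
tcp_pos: [0.553, -0.0555, 0.0471]
eef_rot: [[-0.014, 1.0, -0.009], [1.0, 0.014, -0.0], [-0.0, -0.009, -1.0]]
force: [-13.4, -2.5, 9.0]
opening: 0.0005
```

Upper tray is home: −13 N with no further motion. Next I'll set the half-open fingers to the left of the tin.

```bash

python3 -m creep '[[[0,-0.2,0],[0,0,0]],[[0,-0.5,-0.2],[0,0,0]],[[0,-0.8,-0.4],[0,0,0]],[[0.2,-1,-0.5],[0,0,0]],[[0.5,-1,-0.5],[0,0,0]]]' 0.47
python3 -m creep '[[[0.1,0,0],[0,0,0]],[[0.1,0,0],[0,0,0]],[[0.1,0,0],[0,0,0]]]'
python3 - <<'E'
from h import *
s=observe();c=shot('wrist','w2.png')
T=np.eye(4);T[:3,:3]=s['eef_rot'];T[:3,3]=s['tcp_pos'];c['cam_to_world']=T@np.array(c['hand_eye'])
for n in ['tin_mid','upper_face']:
    print(n,[(np.round(r['point'],3).tolist(),round(r['conf'],2)) for r in nets.recognise(c,n)[:4]])
c=shot('top')
for n in ['tin_mid','upper_face','lower_lip_edge']:
    print(n,[(np.round(r['point'],3).tolist(),round(r['conf'],2)) for r in nets.recognise(c,n)[:4]])
E
```

```text
time_s: 6.82
tcp_pos: [0.4557, -0.0077, 0.0998]
eef_rot: [[-0.01, 1.0, 0.004], [1.0, 0.01, 0.0], [0.0, 0.004, -1.0]]
force: [0.6, 0.3, -0.4]
opening: 0.0404
time_s: 7.07
tcp_pos: [0.458, 0.0036, 0.0977]
eef_rot: [[-0.017, 1.0, 0.002], [1.0, 0.017, -0.0], [-0.0, 0.002, -1.0]]
force: [-0.6, 0.7, -0.2]
opening: 0.0404
tin_mid [([0.449, -0.077, 0.03], 0.61), ([0.399, 0.092, 0.032], 0.57)]
upper_face [([0.571, -0.022, 0.05], 0.86)]
tin_mid [([0.405, 0.099, 0.034], 0.67), ([0.448, -0.084, 0.032], 0.5)]
upper_face [([0.581, -0.048, 0.044], 0.84), ([0.599, 0.235, 0.022], 0.78)]
lower_lip_edge [([0.564, 0.231, 0.007], 0.88), ([0.548, -0.075, 0.009], 0.81)]
```

View pics/w2.png

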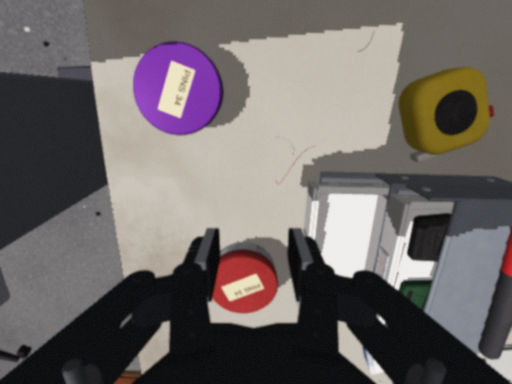

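The view shows the empty finger bay at (345,230), and the half-open fingers left of the red tin at (243,280). The purple tin is clear at (178,88). I'll lower and push the tin toward −y.

```bash

python3 -m creep '[[[0,-0.09,0.3],[0,0,0]],[[0,-0.09,0.6],[0,0,0]],[[0,-0.09,0.85],[0,0,0]],[[0,-0.09,0.85],[0,0,0]],[[0,-0.09,0.85],[0,0,0]]]'
python3 -m creep '[[[-0.15,0,0],[0,0,0]],[[-0.25,0,0],[0,0,0]],[[-0.35,0,0],[0,0,0]],[[-0.45,0,0],[0,0,0]],[[-0.53,0,0],[0,0,0]]]'
python3 -m creep '[[[-0.09,0,0],[0,0,0]],[[-0.18,0,0],[0,0,0]],[[-0.27,0,0],[0,0,0]],[[-0.36,0,0],[0,0,0]],[[-0.45,0,0],[0,0,0]]]'
python3 -m creep '[[[-0.09,0,0],[0,0,0]],[[-0.18,0,0],[0,0,0]],[[-0.27,0,0],[0,0,0]],[[-0.36,0,0],[0,0,0]],[[-0.45,0,0],[0,0,0]]]'
python3 -m creep '[[[-0.07,0,0],[0,0,0]],[[-0.12,0,0],[0,0,0]],[[-0.15,0,0],[0,0,0]],[[-0.17,0,0],[0,0,0]],[[-0.17,0,0],[0,0,0]]]'
python3 - <<'E'
from h import *
c=shot('top','top3.png')
for n in ['tin_mid']:
    print(n,[(np.round(r['point'],3).tolist(),round(r['conf'],2)) for r in nets.recognise(c,n)[:4]])
E
```

```text
time_s: 7.83
tcp_pos: [0.4463, 0.0027, 0.0114]
eef_rot: [[-0.014, 1.0, -0.004], [1.0, 0.014, -0.0], [0.0, -0.004, -1.0]]
force: [0.6, -0.6, 0.4]
opening: 0.0408
time_s: 8.25
tcp_pos: [0.4492, -0.0511, 0.0132]
eef_rot: [[-0.014, 1.0, 0.002], [1.0, 0.014, 0.0], [0.0, 0.002, -1.0]]
force: [-0.1, 1.2, 0.1]
opening: 0.0401
time_s: 8.67
tcp_pos: [0.4492, -0.0957, 0.0124]
eef_rot: [[-0.015, 1.0, 0.0], [1.0, 0.015, 0.0], [0.0, 0.0, -1.0]]
force: [0.0, 1.7, 2.6]
opening: 0.0402
time_s: 9.08
tcp_pos: [0.4497, -0.1408, 0.0123]
eef_rot: [[-0.015, 1.0, -0.0], [1.0, 0.015, 0.0], [0.0, -0.0, -1.0]]
force: [-0.1, 3.0, 2.4]
opening: 0.0399
time_s: 9.5
tcp_pos: [0.4499, -0.1575, 0.0122]
eef_rot: [[-0.014, 1.0, -0.0], [1.0, 0.014, -0.001], [-0.001, -0.0, -1.0]]
force: [-0.0, -0.1, -0.4]
opening: 0.0402
tin_mid [([0.403, 0.089, 0.032], 0.6)]
```

```bash

python3 -m creep '[[[0.15,0,0],[0,0,0]],[[0.35,0,0],[0,0,0]],[[0.35,0,-0.3],[0,0,0]],[[0.35,0,-0.7],[0,0,0]],[[0.35,0,-1],[0,0,0]]]' 
python3 -m creep '[[[0.3,0.3,0],[0,0,0]],[[0.68,0.6,0],[0,0,0]],[[0.68,0.89,0],[0,0,0]],[[0.68,0.89,0],[0,0,0]],[[0.68,0.89,0],[0,0,0]]]' 0
python3 - <<'E'
from h import *
s=observe();print(s['tcp_pos'],s['opening']);c=shot('wrist')
d=shot('top')
print([(np.round(r['point'],3).tolist(),round(r['conf'],2)) for r in nets.recognise(d,'tin_mid')[:4]])
cv2.imwrite('pics/w4.png',np.hstack([cv2.resize(c['pixels'],(400,300)),cv2.resize(d['pixels'][115:245,190:363],(400,300),interpolation=cv2.INTER_CUBIC)]))
E
```

```text
time_s: 10.02
tcp_pos: [0.4492, -0.1216, 0.1137]
eef_rot: [[-0.016, 1.0, -0.001], [1.0, 0.016, -0.001], [-0.001, -0.001, -1.0]]
force: [-0.1, -0.3, 0.1]
opening: 0.0403
time_s: 10.43
tcp_pos: [0.5385, -0.0519, 0.1115]
eef_rot: [[-0.017, 1.0, -0.001], [1.0, 0.017, -0.001], [-0.001, -0.001, -1.0]]
force: [-1.3, -0.1, 0.6]
opening: 0.0001
[ 0.53846853 -0.05192744  0.11152026] 6.288782711725909e-05
[([0.453, -0.192, 0.034], 0.78), ([0.398, 0.093, 0.034], 0.58)]
```

View pics/w4.png

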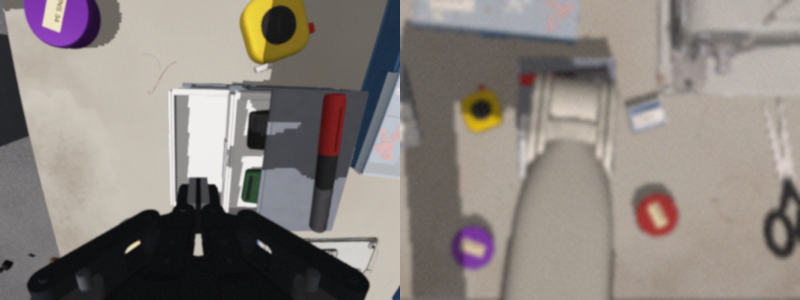

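The left half shows the fingers at (198,190), above the open bay between its front wall (column 172) and the upper tray's front (column 228). In the right half the red tin stands clear at (657,215). I'll lower into the bay and draw.

```bash

python3 -m creep '[[[0,0,0.25],[0,0,0]],[[0,0,0.5],[0,0,0]],[[0,0,0.7],[0,0,0]],[[0,0,0.75],[0,0,0]],[[0,0,0.75],[0,0,0]]]'
python3 -m creep '[[[0,0,0.06],[0,0,0]],[[0,0,0.12],[0,0,0]],[[0,0,0.18],[0,0,0]],[[0,0,0.18],[0,0,0]],[[0,0,0.18],[0,0,0]]]'
python3 -m creep '[[[0,-0.05,0],[0,0,0]],[[0,-0.1,0],[0,0,0]],[[0,-0.15,0],[0,0,0]],[[0,-0.2,0],[0,0,0]],[[0,-0.25,0],[0,0,0]]]'
```

```text
time_s: 11.0
tcp_pos: [0.5349, -0.0532, 0.0358]
eef_rot: [[-0.014, 1.0, -0.005], [1.0, 0.014, 0.0], [0.0, -0.005, -1.0]]
force: [0.8, -0.4, -1.1]
opening: -0.0001
time_s: 11.42
tcp_pos: [0.5375, -0.0527, 0.0193]
eef_rot: [[-0.015, 1.0, -0.0], [1.0, 0.015, -0.0], [-0.0, -0.0, -1.0]]
force: [0.4, 0.6, 0.1]
opening: 0.0002
time_s: 11.83
tcp_pos: [0.5129, -0.0528, 0.0197]
eef_rot: [[-0.015, 1.0, 0.002], [1.0, 0.015, 0.0], [0.0, 0.002, -1.0]]
force: [2.8, 0.9, -1.5]
opening: -0.0002
```

```bash

python3 -m creep '[[[0,-0.06,0],[0,0,0]],[[0,-0.12,0],[0,0,0]],[[0,-0.18,0],[0,0,0]],[[0,-0.24,0],[0,0,0]],[[0,-0.3,0],[0,0,0]]]'
python3 -m creep '[[[0,-0.06,0],[0,0,0]],[[0,-0.12,0],[0,0,0]],[[0,-0.18,0],[0,0,0]],[[0,-0.24,0],[0,0,0]],[[0,-0.3,0],[0,0,0]]]'
python3 -m creep '[[[0,-0.03,0],[0,0,0]],[[0,-0.06,0],[0,0,0]],[[0,-0.09,0],[0,0,0]],[[0,-0.12,0],[0,0,0]],[[0,-0.13,0],[0,0,0]]]'
```

```text
time_s: 12.25
tcp_pos: [0.4822, -0.0534, 0.0195]
eef_rot: [[-0.015, 1.0, 0.001], [1.0, 0.015, 0.0], [0.0, 0.001, -1.0]]
force: [3.7, 3.3, 0.4]
opening: 0.0
time_s: 12.67
tcp_pos: [0.452, -0.054, 0.0194]
eef_rot: [[-0.015, 1.0, 0.0], [1.0, 0.015, -0.0], [-0.0, 0.0, -1.0]]
force: [2.9, 2.9, 1.4]
opening: 0.0
time_s: 13.08
tcp_pos: [0.4388, -0.0542, 0.0192]
eef_rot: [[-0.015, 1.0, -0.001], [1.0, 0.015, -0.0], [-0.0, -0.001, -1.0]]
force: [1.7, 1.3, 0.4]
opening: 0.0
```

```bash

python3 -m creep '[[[0,-0.02,0],[0,0,0]],[[0,-0.04,0],[0,0,0]],[[0,-0.05,0],[0,0,0]],[[0,-0.05,0],[0,0,0]]]'
python3 -m creep '[[[0,-0.02,0],[0,0,0]],[[0,-0.04,0],[0,0,0]],[[0,-0.04,0],[0,0,0]],[[0,-0.04,0],[0,0,0]]]'
```

```text
time_s: 13.42
tcp_pos: [0.4357, -0.0543, 0.0195]
eef_rot: [[-0.015, 1.0, 0.003], [1.0, 0.015, 0.0], [-0.0, 0.003, -1.0]]
force: [5.2, 2.2, -2.7]
opening: -0.0004
time_s: 13.75
tcp_pos: [0.4355, -0.0544, 0.02]
eef_rot: [[-0.015, 1.0, 0.009], [1.0, 0.015, 0.0], [-0.0, 0.009, -1.0]]
force: [11.9, 2.6, -8.1]
opening: -0.0001
```

The stop is reached: 12 N with no further motion. I'll unhook, lift and check.

```bash

python3 -m creep '[[[0,0.06,0],[0,0,0]],[[0,0.15,0],[0,0,0]],[[0,0.15,0],[0,0,0]],[[0,0.15,-0.2],[0,0,0]],[[0,0.15,-0.5],[0,0,0]]]'
python3 -m creep '[[[0,0,-0.3],[0,0,0]],[[0,0,-0.6],[0,0,0]],[[0,0,-1],[0,0,0]],[[0,0,-1],[0,0,0]]]'
python3 -m creep '[[[0.3,0,-0.3],[0,0,0]],[[0.6,0,-0.6],[0,0,0]],[[0.6,0,-0.6],[0,0,0]],[[0.6,0,-0.6],[0,0,0]]]'
python3 - <<'E'
from h import *
s=observe();c=shot('wrist')
T=np.eye(4);T[:3,:3]=s['eef_rot'];T[:3,3]=s['tcp_pos'];c['cam_to_world']=T@np.array(c['hand_eye'])
np.savez('w5.npz',**{k:np.array(c[k]) for k in('intrinsics','k1','cam_to_world')})
cv2.imwrite('pics/w5.png',c['pixels'])
for n in ['tin_mid','upper_face','lower_lip_edge','bobbin_1_mid','buckle_1_mid']:
    print(n,[(np.round(r['point'],3).tolist(),round(r['conf'],2)) for r in nets.recognise(c,n)[:4]])
E
```

```text
time_s: 14.17
tcp_pos: [0.4415, -0.0539, 0.0668]
eef_rot: [[-0.015, 1.0, -0.01], [1.0, 0.015, 0.0], [0.001, -0.01, -1.0]]
force: [0.8, 0.3, -1.5]
opening: 0.0
time_s: 14.5
tcp_pos: [0.449, -0.0548, 0.176]
eef_rot: [[-0.015, 1.0, 0.01], [1.0, 0.015, -0.002], [-0.002, 0.01, -1.0]]
force: [0.7, -0.1, -0.1]
opening: 0.0003
time_s: 14.83
tcp_pos: [0.4453, 0.0068, 0.2307]
eef_rot: [[-0.018, 1.0, 0.003], [1.0, 0.018, -0.001], [-0.001, 0.003, -1.0]]
force: [-0.1, -0.0, -0.1]
opening: -0.0002
tin_mid [([0.397, 0.088, 0.032], 0.8), ([0.452, -0.224, 0.034], 0.58)]
upper_face [([0.581, -0.055, 0.05], 0.83), ([0.607, 0.187, 0.034], 0.6)]
lower_lip_edge [([0.497, -0.043, 0.01], 0.9), ([0.578, 0.191, 0.011], 0.7), ([0.583, -0.052, 0.048], 0.43)]
bobbin_1_mid [([0.533, -0.012, 0.019], 0.51)]
buckle_1_mid [([0.601, -0.014, 0.054], 0.85)]
```

View pics/w5.png

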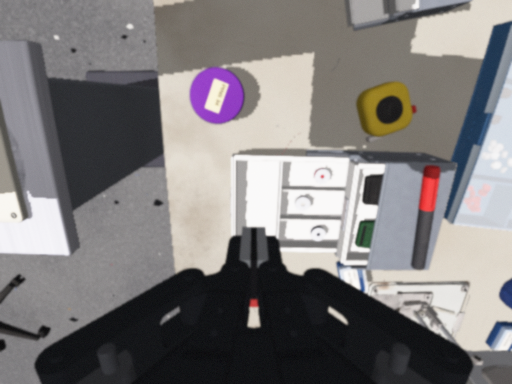

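The wrist view shows the lower tray out with its outer edge at column 232 and three bobbins in their lanes at (322,174), (303,201) and (319,232). The upper tray's front is at column 351, and both buckles and the marker are in place. I'll move aside and check the tin from above.

```bash

python3 -m creep '[[[0.4,-0.3,0],[0,0,0]],[[0.8,-0.6,0],[0,0,0]],[[1,-1,0],[0,0,0]],[[1,-1,0],[0,0,0]]]'
python3 -m creep '[[[0.4,0,0],[0,0,0]],[[0.8,0,0],[0,0,0]],[[1,0,0],[0,0,0]],[[1,0,0],[0,0,0]]]'
python3 - <<'E'
from h import *
c=dict(np.load('w5.npz'));c['k1']=float(c['k1'])
print('lower outer',ray(c,232,200,.032),'upper face',ray(c,348,200,.063))
c=shot('top');cv2.imwrite('pics/t6.png',cv2.resize(c['pixels'][120:240,190:350],(800,600),interpolation=cv2.INTER_CUBIC))
for n in ['tin_mid','measure_mid','needles_mid','marker_mid','shears_mid']:
    print(n,[(np.round(r['point'],3).tolist(),round(r['conf'],2)) for r in nets.recognise(c,n)[:3]])
E
```

```text
time_s: 15.47
tcp_pos: [0.3394, 0.105, 0.2282]
eef_rot: [[-0.016, 1.0, -0.004], [1.0, 0.016, -0.0], [-0.0, -0.005, -1.0]]
force: [-0.5, -0.2, -0.4]
opening: 0.0
time_s: 15.8
tcp_pos: [0.3417, 0.2071, 0.2287]
eef_rot: [[-0.019, 1.0, -0.001], [1.0, 0.019, 0.001], [0.001, -0.001, -1.0]]
force: [0.0, -0.1, -0.3]
opening: 0.0001
lower outer [ 0.41712657 -0.04371928  0.032     ] upper face [ 0.56277736 -0.02953515  0.063     ]
tin_mid [([0.402, 0.089, 0.032], 0.66), ([0.452, -0.193, 0.034], 0.5)]
measure_mid [([0.616, 0.078, 0.029], 0.57), ([0.581, -0.047, 0.044], 0.32)]
needles_mid [([0.612, -0.182, 0.022], 0.73)]
marker_mid [([0.656, -0.049, 0.081], 0.53)]
shears_mid [([0.458, -0.398, 0.014], 0.57)]
```

View pics/t6.png

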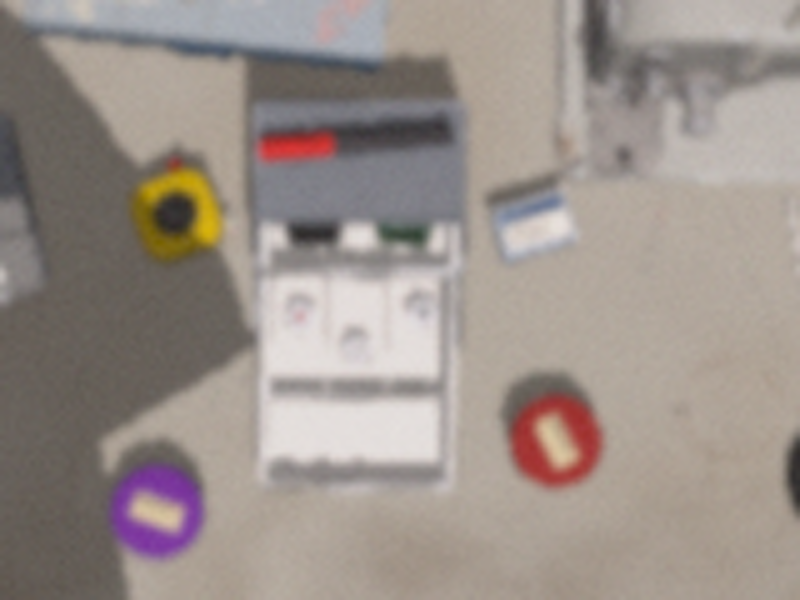

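The top view shows the lower tray out with its three bobbins, and the upper tray home with both buckles. The red tin at (556,440) is upright and well clear of the tray, and the bystanders are unmoved.

```bash
python3 -c "
from plant import workorder
print(workorder.hand_in())"
```

```text
the job is handed in; nothing more can be done
None
```

The job is handed in at about 16 s of the 58 s allowed, and every step was done in the order asked. The hand-in reports no verdict.

- **Upper tray:** I pushed it home with the shut fingers until it stopped at about 13 N with no further motion. The last picture still shows it home, with both buckles in it.
- **Tin:** I slid it upright about 0.11 m to the right, to around (0.453, −0.192). That leaves about 30 mm between it and the lower tray's path.
- **Lower tray:** I hooked the shut fingertips behind its front wall and drew it out until it stopped at about 12 N with no further motion. I then unhooked and moved the arm clear, so it touches nothing.

The last top view shows the three bobbins in their lanes, and the marker, tape measure, needle box and purple tin where they were. The network puts the shears in place. The webbing roll and seam ripper were not checked again, but the arm never came near them.

One check was slightly off. The wrist picture puts the two front faces 146 mm apart, where 150 mm is expected. That is within what I would expect from camera calibration and pixel error, and the arm's own positions at the two stops agree with full travel. The network once placed the tin at y = −0.224 when the gripper partly hid it; the clear top view gave −0.193.

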